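Run the pump head's deep gland nut home with the T-key

TASK

The washed water-pump head stands on the drainboard with its long T-handled box key already in the deep bore, but the key is only resting on top of the nut's cross-bar. Turn the key clockwise (seen from above) until it drops over the nut, keep turning until the nut comes up against its stop, and nip it up firm there for a moment with about 15 N of push near the end of the T-bar (roughly 1.2 N m), without heaving on it. Leave the key standing upright on the nut and do not disturb the cup, saucer or steam weight.

Things in the scene. Friction and masses are not known exactly. Their poses are not given: they have to be found in the camera images.
- pump: Green cast pump head, fixed: upright cylinder 104 mm diameter, 130 mm high, on a foot flange 136 mm diameter; two brass-ended ports along its own +y and -y at 60 mm height reach 94 mm from the axis. Origin: on the bore axis at the underside, z up. A vertical bore, 47 mm diameter, opens at the top and is 100 mm deep.
- bore_mouth (a point): Centre of the bore's mouth, on the axis, 130 mm above the drainboard.
- bore_floor (a point): Centre of the bore's floor, 30 mm above the drainboard. The nut lies on it: a brass disc 42 mm diameter, 6 mm thick, with one raised cross-bar 30 x 9 mm, 15 mm tall (its top 51 mm above the drainboard). The cross-bar's direction is unknown and hidden under the key.
- key: Loose steel T-key, 0.5 to 0.8 kg, upright in the bore. Origin: centre of its foot (lower end); z up. Tube 44 mm diameter up to 105 mm above the foot (1.5 mm radial play in the bore), with a slot 14 mm wide, 18 mm deep across the foot, parallel to the T-bar; shank 20 mm diameter above. Round T-bar along the key's x: 14 mm diameter, 200 mm long, its centre line 165 mm above the foot.
- key_hub (a point): Middle of the T-bar on the key's axis: 216 mm above the drainboard while the foot rests on the cross-bar (turns with hardly any force), 201 mm once seated. The slot meets the cross-bar within half a turn (window 0.16 rad either way) and the key drops 15 mm by its weight; if it hangs, press lightly on the hub (32 mm diameter, top 15 mm above this point).
- nut (a joint): Turn of the nut in rad, growing clockwise from above; starts at 0 to 0.5, rigid stop at 2.3, home within 0.1 of it. Its zero says nothing about the cross-bar's direction. Turning takes about 0.3 N m (4 N on the T-bar 80 mm from the axis); it stays where left. Up to 0.17 rad slack key to nut. Firm at the stop: about 1.2 N m (15 N at 80 mm) for 0.2 s; over 2.5 N m (30 N) is heaving.
- steam_weight: Dark steel pressure-cooker steam weight, 42 mm diameter, 62 mm tall; origin at the centre of its underside. Bystander.
- cup: Blue plastic cup, 76 mm rim diameter, 95 mm tall; origin at the centre of its underside. Bystander.
- saucer: White ceramic saucer, 150 mm diameter, 20 mm tall; origin at the centre of its underside. Bystander.
Mind the look-alikes: they are no part of the job. Leave any purple look-alike of the key alone.

How it is judged:
On the way, in this order (a step that is already met when the one before it is completed fails the run):
1. the key has dropped over the nut's cross-bar (z of key in the frame of pump below 0.041 m), for 0.2 s.
2. the nut is home and nipped up firm against its stop (about 0.8 N m or more on the key) (value of joint nut above 2.2 rad and contact force between key and pump above 55 N), for 0.1 s.
At the end, for the whole second after the job is handed in: The nut is within 0.1 rad of its stop at 2.3 rad, and the key stands seated on it (foot less than 41 mm above the pump's origin, within 6 mm of the axis), upright within 0.12 rad and at rest (value of joint nut above 2.2 rad and z of key in the frame of pump below 0.041 m and horizontal distance between key and pump below 0.006 m and angle between key's own z axis and vertical below 0.12 rad and linear speed of key below 0.02 m/s); the robot touches nothing.
It fails at once if the key is heaved on (about 3 N m or more: the contact forces in the bore and on the nut add up to over 280 N) (contact force between key and pump above 280 N).
It fails at once if a bystander is moved more than 25 mm or tipped (distance of any of steam_weight, cup, saucer from where it was at the start of the episode above 0.025 m or angle between any of steam_weight, cup's own z axis and vertical above 0.5 rad).
It also fails if it takes over 51 s, if anything falls off the work surface, if the arm or the gripper's body presses on something with over 40 N, if the wrist force passes 120 N, or if a joint passes its speed limit or range.

ROBOT

A 6-joint arm with a two-finger parallel gripper is mounted at the origin on the work surface. World frame = base frame: x ahead of the robot, y to its left, z up, the work surface at z = 0. Lengths are in m, angles in rad, forces in N, time in s.
With the tool pointing down it reaches from about 0.35 to 0.975 m from the base axis. Payload 4.9 kg.
Tool frame: the origin (TCP) lies on the front face of the gripper's body, between the roots of the fingers; the fingertips stand ctrl.finger_overhang ahead of it and the grasp point (between the pads) lies 54 mm ahead of it (ctrl.finger_overhang is the distance from the TCP to the fingertips, in m); z points along the fingers, y is the line along which they close (so a half turn about z gives the same grasp; the last joint's range is limited). The gripper opens to 85 mm and grips with 20 to 120 N. Pads are 22 mm wide; open, the fingers measure 114 mm over their backs; the gripper's body (76 mm by 85 mm) begins 54 mm behind the grasp point. The pads swing forward as they close: fully open they stand 13 mm farther back than shut.
Start: joints at [-1.295, 0.053, 1.613, -0, 1.476, -0.119], TCP at [0.24, -0.577, 0.304] pointing down, gripper open.
Joint ranges: [-3.01, 3.01], [-1.01, 2.22], [0.06, 2.58], [-1.02, 4.17], [0.09, 2.62], [-3.14, 3.14]. Speed limits (rad/s): [2.57, 2.57, 3.14, 3.14, 3.14, 3.14].

INTERFACE

Orientations are given as a rotation vector (axis times angle).
In Python, from station import ctrl, vision gives the robot as it stands. The module is installed in compiled form; this text tells all that it offers.
- The arm moves only by the tool drive_tool, never from a script. Its argument "rows" is a list of rows, each a list of 2 entries, a list of its own where there are three numbers: the shift along the tool's x, y, z in m, then the turn about the tool's z in rad. A call has 1 to 10 rows; each row shifts and turns the commanded pose from where the row before left it, along the tool's axes as they then stand; what a row does not reach is not made up. A row lasts 1/10 s, in which the tool goes at most 50 mm and 8.59 degrees, less where a joint would pass 70% of its speed; a pose out of reach is approached as far as the arm can. A call with a gripper value outside its range is refused whole. "jaw" is the closure, from 0 (fully open) to 1 (shut), set as the call begins (left out, the last holds). The fingers move at their own pace and stop on an object; "grip_force" is the grip in N (left out, the last holds). Time passes only in rows, so rows that do not move let the fingers close. It gives the time, the measured TCP pose, the force, the opening and the grip force at its end, in the units of the state.
- ctrl.get_obs(): the state, without advancing time (a new reading comes with each control period).
- vision.get_image(name): name is "scene" or "top" or "wrist"; returns a dict with "image" (400x640x3 uint8, blue, green, red), "vertical_fov" (degrees; the focal length in pixels is half the picture's height over the tangent of half this angle, whatever the lens; pixels are square), "cx", "cy" (the principal point, pixels), "R" (3x3) and "t" (3): a world point X has camera coordinates R X + t. Camera axes: x right, y down, z forward; pixel columns grow to the right and rows downward; lengths in m; the calibration is good to about 2 mm. A picture is of the moment at which its call begins. There is no depth.
- ctrl.finish_job(): hands the job in; it is judged then, once.
The state is a dict: "t": time; "q": joint angles; "dq": joint speeds; "effort": joint torques, N m; "tool_pos": TCP position; "tool_rot": TCP orientation; "contact_force": force on the tool from outside, world axes, zero at the start; "wrist_torque": the same for the moment, N m; "opening": finger opening in m; "grip_force": force on a finger pad.
Only numpy, scipy, OpenCV 4.12 (cv2) and the standard library are available. Lean on these libraries where they do the work, as an engineer would, in place of code of your own. Each camera call takes 0.05 s, during which the arm holds its last target. There are 200 camera calls.

## Working session

There is one attempt and no reset: what is moved stays moved. The work goes in short steps, Python scripts to look and compute and a tool call to move; the robot and the scene stay as the last step left them, time stands still between calls to the robot, and variables do not carry over. Pictures are saved under pics/ and viewed, at most 10 in all, crops included, and the job is handed in when it is done.

Besides the shell and the picture viewer there is one more tool, called as name([rows], argument=value, ...), one row to a line, values as JSON. drive_tool: Moves the arm, as the interface text tells. Its arguments: {"type":"object","properties":{"rows":{"type":"array","items":{"type":"array"}},"jaw":{"type":"number"},"grip_force":{"type":"number"}},"required":["rows"]}

```bash
mkdir -p pics
python3 - <<'E'
from station import ctrl, vision
import cv2,pickle
d={}
for n in ("scene","top"):
    v=vision.get_image(n); d[n]=v; cv2.imwrite(f"pics/{n}0.png",v["image"])
    print(n,v["vertical_fov"],v["cx"],v["cy"],v["R"],v["t"])
pickle.dump(d,open("v0.pkl","wb"))
print(ctrl.get_obs(), ctrl.finger_overhang)
E
```

```text
scene 49.62244767657767 324.7657960494501 197.24040045437525 [[-0.31809124  0.94780342 -0.02205992]
 [ 0.52061259  0.15518134 -0.83957208]
 [-0.79232601 -0.2785452  -0.54280022]] [ 0.15991027 -0.09213569  1.37589851]
top 42.05253728611216 322.1649050171599 203.88624760605464 [[ 0.00522326 -0.99987635  0.01483279]
 [-0.99667618 -0.0064113  -0.08121267]
 [ 0.08129772 -0.01435929 -0.99658642]] [-0.02841271  0.4068897   1.589639  ]
{'t': 0.1, 'q': array([-1.29502331e+00,  5.32830197e-02,  1.61414220e+00,  1.07019883e-05,
        1.47600055e+00, -1.18980327e-01]), 'dq': array([ 1.68903640e-03, -2.19782804e-03, -3.04823904e-03,  3.74562429e-08,
       -7.64718484e-04, -1.34078817e-03]), 'effort': array([ 1.34126549e-04, -3.94899309e+01, -3.71365893e+01, -1.56856213e-04,
        3.84632091e-03,  7.36400295e-06]), 'tool_pos': array([ 0.24026009, -0.5765147 ,  0.30279934]), 'tool_rot': array([-3.07880417e+00, -6.15698714e-01,  2.08703221e-04]), 'contact_force': array([-0.26963584,  0.31222742, -0.64648487]), 'wrist_torque': array([ 0.01378809, -0.008946  ,  0.00657074]), 'grip_force': 0.0, 'opening': 0.08577461526683508} 0.0726
```

View pics/top0.png

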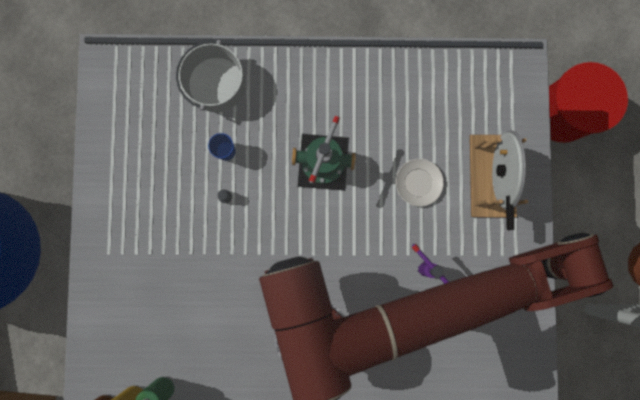

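View pics/scene0.png

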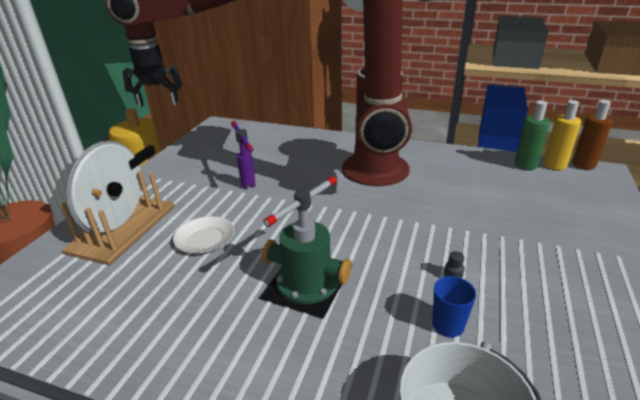

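The top view shows the T-bar with red ends at about (337,120) and (313,178), and the pump at about (323,160). The saucer is at (420,183), the cup at (222,147), the steam weight at (225,197) and the purple decoy at (430,268). The scene view has the red ends at (270,220) and (333,181).

```bash
cat > h.py <<'E'
import numpy as np,cv2
def K(v): return 200/np.tan(np.radians(v["vertical_fov"]/2))
def ray(v,p):
    d=v["R"].T@np.array([(p[0]-v["cx"])/K(v),(p[1]-v["cy"])/K(v),1]); return -v["R"].T@v["t"],d/np.linalg.norm(d)
def plane(v,p,z):
    o,d=ray(v,p); return o+d*(z-o[2])/d[2]
def tri(v1,p1,v2,p2):
    (a,u),(b,w)=ray(v1,p1),ray(v2,p2)
    s=np.linalg.lstsq(np.c_[u,-w],b-a,rcond=None)[0]
    return (a+u*s[0]+b+w*s[1])/2, np.linalg.norm(a+u*s[0]-b-w*s[1])
def reds(v,box):
    im=v["image"].astype(int); b,g,r=im[...,0],im[...,1],im[...,2]
    m=((r>110)&(r>2.2*g)&(r>2.2*b)).astype(np.uint8)
    k=np.zeros_like(m); x0,y0,x1,y1=box; k[y0:y1,x0:x1]=1
    n,l,s,c=cv2.connectedComponentsWithStats(m*k)
    return [(c[i],s[i][4]) for i in range(1,n) if s[i][4]>8]
E
python3 - <<'E'
import pickle
from h import *
d=pickle.load(open("v0.pkl","rb")); T,S=d["top"],d["scene"]
a=reds(T,(280,100,360,200)); b=reds(S,(240,160,350,240)); print(a,b)
for p,_ in a:
    print(plane(T,p,.216), [tri(T,p,S,q) for q,_ in b])
print([plane(S,q,.216) for q,_ in b])
# pump green
hsv=cv2.cvtColor(T["image"],cv2.COLOR_BGR2HSV); m=cv2.inRange(hsv,(60,80,30),(95,255,255)); m[:120]=0;m[205:]=0;m[:,:280]=0;m[:,370:]=0
ys,xs=np.nonzero(m); print(xs.min(),xs.max(),ys.min(),ys.max(),plane(T,((xs.min()+xs.max())/2,(ys.min()+ys.max())/2),.06))
from station import ctrl; print(ctrl.finger_overhang)
E
```

```text
[(array([335.41176471, 118.94117647]), np.int32(17)), (array([311.57142857, 178.0952381 ]), np.int32(21))] [(array([332.14893617, 179.89361702]), np.int32(47)), (array([271.04477612, 219.43283582]), np.int32(67))]
[ 0.62460514 -0.05825904  0.216     ] [(array([ 0.58998145, -0.0048559 ,  0.29724438]), np.float64(0.10391122856005577)), (array([ 0.62355526, -0.05734893,  0.21876768]), np.float64(0.0017423820820816475))]
[0.46082069 0.00594242 0.216     ] [(array([0.46023618, 0.00637711, 0.21936377]), np.float64(0.0009548936502893695)), (array([ 0.49938174, -0.05069663,  0.13830475]), np.float64(0.12737860373844867))]
[array([0.45471653, 0.00506825, 0.216     ]), array([ 0.6199173, -0.0583192,  0.216    ])]
298 341 137 181 [ 0.53970167 -0.01664427  0.06      ]
0.0726
```

drive_tool([
  [[0,0,-0.02],0.132],
  [[0,0,-0.02],0.131],
  [[0,0,-0.02],0.131],
  [[0.03,-0.02,0],0],
  [[0.035,-0.03,0],0],
  [[0.035,-0.035,0],0],
  [[0.035,-0.035,0],0],
  [[0.02,-0.04,0],0],
  [[0.015,-0.045,0],0],
  [[0.015,-0.045,0],0],
], jaw=1, grip_force=40)

```text
t: 1.1
tool_pos: [0.4256, -0.3248, 0.3632]
tool_rot: [-3.141, -0.001, 0.001]
contact_force: [0.5, -0.3, -0.1]
opening: -0.0001
grip_force: 0.0
```

drive_tool([
  [[0.01,-0.045,0],0],
  [[0.01,-0.045,0],0],
  [[0.01,-0.045,0],0],
  [[0,-0.045,0],0],
  [[0,-0.045,0],0],
  [[0,-0.04,0],0],
  [[0,-0.02,0],0],
  [[0,0,0],0],
])

```text
t: 1.9
tool_pos: [0.4546, -0.0396, 0.3636]
tool_rot: [-3.141, -0.008, 0.0]
contact_force: [-0.4, 0.5, -0.5]
opening: -0.0003
grip_force: 0.0
```

drive_tool([
  [[0.001,-0.006,0],0],
  [[0,0,0.03],0],
  [[0,0,0.03],0],
  [[0,0,0.03],0],
  [[0,0,0.02],0],
  [[0,0,0],0],
  [[0,0,0],0],
])

```text
t: 2.6
tool_pos: [0.456, -0.0365, 0.2541]
tool_rot: [-3.142, 0.001, 0.001]
contact_force: [-0.3, -0.7, 0.3]
opening: 0.0003
grip_force: 0.0
```

Run:
```python
from station import ctrl, vision
from h import *
S=vision.get_image("scene"); T=vision.get_image("top")
a=reds(T,(280,100,360,200)); b=reds(S,(220,140,380,260)); print(a,b,[plane(S,q,.216) for q,_ in b])
cv2.imwrite("pics/s1.png",cv2.resize(S["image"][120:320,180:440],None,fx=3,fy=3)); o=ctrl.get_obs(); print(o["q"],o["tool_pos"])
```

```text
[(array([335.41176471, 118.94117647]), np.int32(17))] [(array([332.04878049, 180.17073171]), np.int32(41)), (array([271.03076923, 219.41538462]), np.int32(65))] [array([0.45584819, 0.00521231, 0.216     ]), array([ 0.61987516, -0.05836621,  0.216     ])]
[-2.42030009e-01 -3.33068624e-01  2.04134717e+00 -2.50067709e-05
  1.43063566e+00  1.32880587e+00] [ 0.45677773 -0.0363421   0.2556838 ]
```

View pics/s1.png

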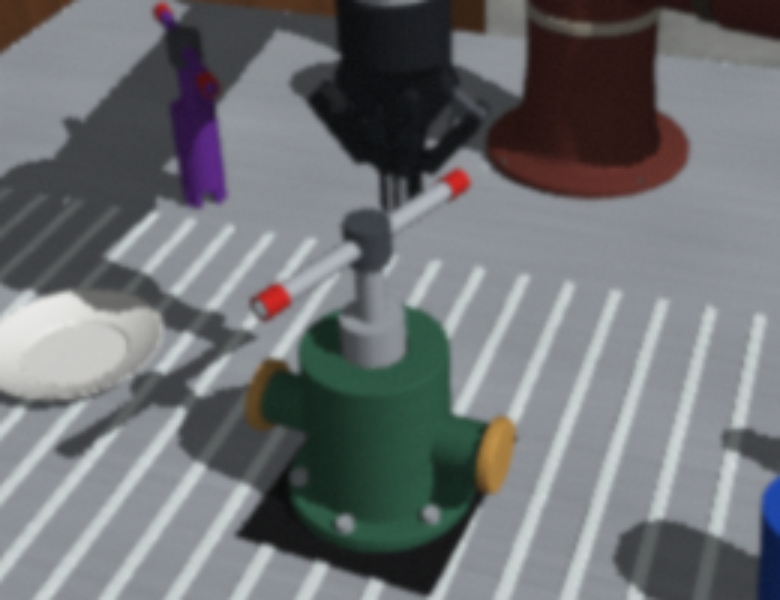

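```bash
cat > arc.py <<'E'
import sys,json
from h import *
def arc(p,C,r,dphi,n):
    "rows along the clockwise circle from the commanded point p"
    f=np.arctan2(p[1]-C[1],p[0]-C[0]); rows=[]; p=np.array(p)
    for i in range(1,n+1):
        q=np.array(C)+r*np.array([np.cos(f-i*dphi),np.sin(f-i*dphi)])
        d=np.round(q-p,4); rows.append([[round(float(d[0]),4),round(float(-d[1]),4),0],0]); p=p+d
    return rows,p,f-n*dphi
E
python3 - <<'E'
from arc import *
p=(.4568,-.0365)
for k in range(4):
    r,p,f=arc(p,(.541,-.026),.082,.08,10); print(json.dumps(r),p,f)
E
```

```text
[[[0.0023, -0.0069, 0], 0], [[-0.0, -0.0065, 0], 0], [[0.0005, -0.0066, 0], 0], [[0.001, -0.0065, 0], 0], [[0.0015, -0.0063, 0], 0], [[0.002, -0.0063, 0], 0], [[0.0026, -0.006, 0], 0], [[0.003, -0.0059, 0], 0], [[0.0034, -0.0055, 0], 0], [[0.0039, -0.0053, 0], 0]] [0.477  0.0253] -3.817530013953574
[[[0.0043, -0.0049, 0], 0], [[0.0047, -0.0046, 0], 0], [[0.005, -0.0042, 0], 0], [[0.0054, -0.0038, 0], 0], [[0.0056, -0.0034, 0], 0], [[0.0059, -0.0028, 0], 0], [[0.0061, -0.0024, 0], 0], [[0.0063, -0.0019, 0], 0], [[0.0064, -0.0014, 0], 0], [[0.0065, -0.0009, 0], 0]] [0.5332 0.0556] 1.6658996933751065
[[[0.0065, -0.0004, 0], 0], [[0.0066, 0.0002, 0], 0], [[0.0065, 0.0007, 0], 0], [[0.0065, 0.0012, 0], 0], [[0.0063, 0.0017, 0], 0], [[0.0062, 0.0022, 0], 0], [[0.0059, 0.0027, 0], 0], [[0.0058, 0.0032, 0], 0], [[0.0055, 0.0036, 0], 0], [[0.0051, 0.004, 0], 0]] [0.5941 0.0365] 0.8660950143867401
[[[0.0048, 0.0045, 0], 0], [[0.0045, 0.0048, 0], 0], [[0.004, 0.0051, 0], 0], [[0.0037, 0.0055, 0], 0], [[0.0031, 0.0057, 0], 0], [[0.0028, 0.006, 0], 0], [[0.0022, 0.0062, 0], 0], [[0.0017, 0.0063, 0], 0], [[0.0012, 0.0064, 0], 0], [[0.0007, 0.0065, 0], 0]] [ 0.6228 -0.0205] 0.06653452900458212
```

drive_tool([
  [[0.0023,-0.0069,0],0],
  [[0,-0.0065,0],0],
  [[0.0005,-0.0066,0],0],
  [[0.001,-0.0065,0],0],
  [[0.0015,-0.0063,0],0],
  [[0.002,-0.0063,0],0],
  [[0.0026,-0.006,0],0],
  [[0.003,-0.0059,0],0],
  [[0.0034,-0.0055,0],0],
  [[0.0039,-0.0053,0],0],
])

```text
t: 3.7
tool_pos: [0.4762, 0.0264, 0.2537]
tool_rot: [3.141, 0.001, -0.001]
contact_force: [-0.5, -3.3, -0.4]
opening: 0.0
grip_force: 1.0
```

```bash
cat > look.py <<'E'
from station import ctrl, vision
from h import *
S=vision.get_image("scene"); T=vision.get_image("top")
a=reds(T,(270,90,380,220)); b=reds(S,(200,120,400,280)); print(a,b)
for p,_ in a:
    for q,_ in b:
        X,e=tri(T,p,S,q)
        if e<.02: print("tip",X,e,"angle about axis",np.arctan2(X[1]+.026,X[0]-.541))
o=ctrl.get_obs(); print(o["t"],o["tool_pos"],o["contact_force"])
E
python3 look.py
```

```text
[(array([349.28571429, 129.42857143]), np.int32(14))] [(array([233.44444444, 121.88888889]), np.int32(9)), (array([345.91666667, 191.33333333]), np.int32(60)), (array([258.61764706, 207.92647059]), np.int32(68))]
tip [ 0.59510431 -0.09569043  0.21771508] 0.0011832333839193274 angle about axis -0.9106420895696326
3.8 [0.47638587 0.02679549 0.25371723] [-0.13597211 -0.53436683  0.64746258]
```

drive_tool([
  [[0.0043,-0.0049,0],0],
  [[0.0047,-0.0046,0],0],
  [[0.005,-0.0042,0],0],
  [[0.0054,-0.0038,0],0],
  [[0.0056,-0.0034,0],0],
  [[0.0059,-0.0028,0],0],
  [[0.0061,-0.0024,0],0],
  [[0.0063,-0.0019,0],0],
  [[0.0064,-0.0014,0],0],
  [[0.0065,-0.0009,0],0],
])

```text
t: 4.8
tool_pos: [0.5324, 0.0563, 0.2535]
tool_rot: [3.141, 0.001, -0.003]
contact_force: [-4.2, -1.2, 0.8]
opening: 0.0003
grip_force: 1.9
```

```bash
python3 look.py
```

```text
[(array([355.25, 152.75]), np.int32(12))] [(array([233.44444444, 121.88888889]), np.int32(9)), (array([263.3902439 , 195.68292683]), np.int32(41)), (array([343.30909091, 215.03636364]), np.int32(55))]
tip [ 0.53394435 -0.1145536   0.20386413] 0.0019898308278903437 angle about axis -1.650304930332417
4.9 [0.5327582  0.05637151 0.25367799] [-1.0493253  -0.87801841  0.01522759]
```

drive_tool([
  [[0.0065,-0.0004,0],0],
  [[0.0066,0.0002,0],0],
  [[0.0065,0.0007,0],0],
  [[0.0065,0.0012,0],0],
  [[0.0063,0.0017,0],0],
  [[0.0062,0.0022,0],0],
  [[0.0059,0.0027,0],0],
  [[0.0058,0.0032,0],0],
  [[0.0055,0.0036,0],0],
  [[0.0051,0.004,0],0],
])

```text
t: 5.9
tool_pos: [0.5921, 0.038, 0.2532]
tool_rot: [-3.14, -0.001, 0.007]
contact_force: [-7.2, 1.7, 1.4]
opening: -0.0
grip_force: 2.9
```

```bash
python3 look.py
python3 - <<'E'
from arc import *
p=(.5941,.0365)
for k in range(10):
    r,p,f=arc(p,(.541,-.026),.082,.0244,5); print(json.dumps(r),p,f)
E
```

```text
[(array([343.        , 174.37037037]), np.int32(27))] [(array([289.33333333, 182.14285714]), np.int32(21)), (array([316.75, 229.25]), np.int32(48))]
tip [ 0.47364958 -0.08166345  0.20664804] 0.0038222306049388506 angle about axis -2.4509155134112133
6.0 [0.59273483 0.03767716 0.2533181 ] [-4.6325713   1.62458914  0.3577531 ]
[[[0.0015, 0.0013, 0], 0], [[0.0015, 0.0014, 0], 0], [[0.0014, 0.0014, 0], 0], [[0.0014, 0.0014, 0], 0], [[0.0014, 0.0014, 0], 0]] [0.6013 0.0296] 0.7445345290045813
[[[0.0013, 0.0015, 0], 0], [[0.0013, 0.0015, 0], 0], [[0.0013, 0.0016, 0], 0], [[0.0012, 0.0016, 0], 0], [[0.0012, 0.0016, 0], 0]] [0.6076 0.0218] 0.6228681704241507
[[[0.0012, 0.0016, 0], 0], [[0.0011, 0.0017, 0], 0], [[0.001, 0.0017, 0], 0], [[0.0011, 0.0017, 0], 0], [[0.0009, 0.0017, 0], 0]] [0.6129 0.0134] 0.5005183419875822
[[[0.001, 0.0018, 0], 0], [[0.0008, 0.0017, 0], 0], [[0.0009, 0.0019, 0], 0], [[0.0008, 0.0018, 0], 0], [[0.0008, 0.0018, 0], 0]] [0.6172 0.0044] 0.37929357018902665
[[[0.0007, 0.0019, 0], 0], [[0.0007, 0.0019, 0], 0], [[0.0006, 0.0019, 0], 0], [[0.0006, 0.0019, 0], 0], [[0.0
[... 198 characters left out ...]
.0149] 0.13569610820114453
[[[0.0003, 0.002, 0], 0], [[0.0002, 0.002, 0], 0], [[0.0001, 0.002, 0], 0], [[0.0001, 0.002, 0], 0], [[0.0001, 0.002, 0], 0]] [ 0.623  -0.0249] 0.013857438653444729
[[[-0.0, 0.002, 0], 0], [[-0.0001, 0.002, 0], 0], [[-0.0, 0.002, 0], 0], [[-0.0002, 0.002, 0], 0], [[-0.0002, 0.002, 0], 0]] [ 0.6225 -0.0349] -0.10858617043203367
[[[-0.0002, 0.002, 0], 0], [[-0.0003, 0.002, 0], 0], [[-0.0004, 0.0019, 0], 0], [[-0.0003, 0.002, 0], 0], [[-0.0005, 0.002, 0], 0]] [ 0.6208 -0.0448] -0.23077144754719056
[[[-0.0005, 0.0019, 0], 0], [[-0.0005, 0.002, 0], 0], [[-0.0006, 0.0019, 0], 0], [[-0.0006, 0.0019, 0], 0], [[-0.0007, 0.0019, 0], 0]] [ 0.6179 -0.0544] -0.35337003581553367
```

drive_tool([
  [[0.0015,0.0013,0],0],
  [[0.0015,0.0014,0],0],
  [[0.0014,0.0014,0],0],
  [[0.0014,0.0014,0],0],
  [[0.0014,0.0014,0],0],
  [[0.0013,0.0015,0],0],
  [[0.0013,0.0015,0],0],
])

```text
t: 6.7
tool_pos: [0.6017, 0.0286, 0.2532]
tool_rot: [-3.138, -0.001, 0.008]
contact_force: [-7.1, 2.5, 1.7]
opening: 0.0
grip_force: 3.3
```

drive_tool([
  [[0.0013,0.0016,0],0],
  [[0.0012,0.0016,0],0],
  [[0.0012,0.0016,0],0],
])

```text
t: 7.0
tool_pos: [0.6053, 0.0241, 0.2532]
tool_rot: [-3.138, -0.002, 0.008]
contact_force: [-7.4, 3.4, 3.0]
opening: -0.0002
grip_force: 3.5
```

drive_tool([
  [[0.0012,0.0016,0],0],
  [[0.0011,0.0017,0],0],
])

```text
t: 7.2
tool_pos: [0.6078, 0.0208, 0.2532]
tool_rot: [-3.138, -0.002, 0.007]
contact_force: [-7.2, 3.6, 1.3]
opening: -0.0001
grip_force: 3.2
```

```bash
python3 look.py
python3 - <<'E'
from arc import *
p=(.6099,.0185)
for k in range(12):
    r,p,f=arc(p,(.541,-.026),max(.082-.0005*(k+1),.08),.025,3); print(json.dumps(r),p,f)
E
```

```text
[(array([335.23076923, 178.73076923]), np.int32(26))] [(array([303.84782609, 231.19565217]), np.int32(46))]
tip [ 0.47567159 -0.06027297  0.08350465] 0.006880062150230427 angle about axis -2.658439057194924
7.3 [0.60793878 0.02058796 0.25323924] [-5.55988572  3.6842347   0.44390437]
[[[0.0006, 0.002, 0], 0], [[0.0011, 0.0018, 0], 0], [[0.001, 0.0017, 0], 0]] [0.6126 0.013 ] 0.4984618631296696
[[[0.0005, 0.002, 0], 0], [[0.0009, 0.0019, 0], 0], [[0.0008, 0.0018, 0], 0]] [0.6148 0.0073] 0.42375940773043114
[[[0.0004, 0.002, 0], 0], [[0.0007, 0.0019, 0], 0], [[0.0008, 0.0019, 0], 0]] [0.6167 0.0015] 0.3488676105297794
[[[0.0002, 0.0021, 0], 0], [[0.0006, 0.0019, 0], 0], [[0.0005, 0.0019, 0], 0]] [ 0.618  -0.0044] 0.2734527687373252
[[[0.0005, 0.0019, 0], 0], [[0.0005, 0.002, 0], 0], [[0.0004, 0.0019, 0], 0]] [ 0.6194 -0.0102] 0.19849035221621242
[[[0.0004, 0.002, 0], 0], [[0.0003, 0.0019, 0], 0], [[0.0003, 0.002, 0], 0]] [ 0.6204 -0.0161] 0.12386686825363372
[[[0.0002, 0.002, 0], 0], [[0.0002, 0.002, 0], 0], [[0.0001, 0.002, 0], 0]] [ 0.6209 -0.0221] 0.04904496510389704
[[[0.0001, 0.002, 0], 0], [[-0.0, 0.002, 0], 0], [[-0.0, 0.002, 0], 0]] [ 0.621  -0.0281] -0.026227695238178875
[[[-0.0001, 0.002, 0], 0], [[-0.0001, 0.002, 0], 0], [[-0.0002, 0.002, 0], 0]] [ 0.6206 -0.0341] -0.10124397319463643
[[[-0.0002, 0.002, 0], 0], [[-0.0003, 0.002, 0], 0], [[-0.0003, 0.0019, 0], 0]] [ 0.6198 -0.04  ] -0.1764097277123702
[[[-0.0004, 0.002, 0], 0], [[-0.0004, 0.0019, 0], 0], [[-0.0005, 0.002, 0], 0]] [ 0.6185 -0.0459] -0.25083027608172326
[[[-0.0005, 0.0019, 0], 0], [[-0.0006, 0.0019, 0], 0], [[-0.0006, 0.0019, 0], 0]] [ 0.6168 -0.0516] -0.32634414247331595
```

drive_tool([
  [[0.0006,0.002,0],0],
  [[0.0011,0.0018,0],0],
  [[0.001,0.0017,0],0],
])

```text
t: 7.6
tool_pos: [0.6108, 0.0152, 0.2533]
tool_rot: [-3.138, -0.002, 0.005]
contact_force: [-6.5, 3.0, 1.1]
opening: 0.0002
grip_force: 2.6
```

drive_tool([
  [[0.0005,0.002,0],0],
  [[0.0009,0.0019,0],0],
  [[0.0008,0.0018,0],0],
])

```text
t: 7.9
tool_pos: [0.6131, 0.0096, 0.2534]
tool_rot: [-3.138, -0.002, 0.004]
contact_force: [-5.2, 4.4, 0.2]
opening: -0.0004
grip_force: 2.5
```

drive_tool([
  [[0.0004,0.002,0],0],
  [[0.0007,0.0019,0],0],
  [[0.0008,0.0019,0],0],
])

```text
t: 8.2
tool_pos: [0.6151, 0.0039, 0.2534]
tool_rot: [-3.138, -0.002, 0.004]
contact_force: [-3.7, 3.6, 1.3]
opening: 0.0001
grip_force: 2.5
```

drive_tool([
  [[0.0002,0.0021,0],0],
  [[0.0006,0.0019,0],0],
  [[0.0005,0.0019,0],0],
])

```text
t: 8.5
tool_pos: [0.6165, -0.0019, 0.2534]
tool_rot: [-3.137, -0.002, 0.003]
contact_force: [-4.1, 5.2, 0.9]
opening: 0.0001
grip_force: 2.5
```

drive_tool([
  [[0.0005,0.0019,0],0],
  [[0.0005,0.002,0],0],
  [[0.0004,0.0019,0],0],
])

```text
t: 8.8
tool_pos: [0.618, -0.0075, 0.2535]
tool_rot: [-3.137, -0.002, 0.003]
contact_force: [-3.7, 6.1, 0.1]
opening: -0.0005
grip_force: 3.0
```

drive_tool([
  [[0.0004,0.002,0],0],
  [[0.0003,0.0019,0],0],
  [[0.0003,0.002,0],0],
])

```text
t: 9.1
tool_pos: [0.6187, -0.0128, 0.2534]
tool_rot: [-3.135, -0.002, 0.005]
contact_force: [-5.2, 8.7, 1.7]
opening: 0.0002
grip_force: 4.0
```

drive_tool([
  [[0.0002,0.002,0],0],
  [[0.0001,0.001,0],0],
])

```text
t: 9.3
tool_pos: [0.6189, -0.0156, 0.2533]
tool_rot: [-3.135, -0.002, 0.005]
contact_force: [-6.7, 8.8, 1.8]
opening: 0.0
grip_force: 4.0
```

Still moving; carry on in small steps.

drive_tool([
  [[0.0001,0.001,0],0],
  [[0.0001,0.002,0],0],
])

```text
t: 9.5
tool_pos: [0.6192, -0.0184, 0.2533]
tool_rot: [-3.135, -0.003, 0.005]
contact_force: [-5.5, 8.4, 0.7]
opening: -0.0004
grip_force: 3.8
```

drive_tool([
  [[0.0001,0.002,0],0],
  [[0,0.002,0],0],
  [[0,0.002,0],0],
])

```text
t: 9.8
tool_pos: [0.6196, -0.0249, 0.2533]
tool_rot: [-3.136, -0.002, 0.003]
contact_force: [-2.7, 7.0, -0.6]
opening: -0.0001
grip_force: 2.9
```

drive_tool([
  [[-0.0001,0.002,0],0],
  [[-0.0001,0.002,0],0],
  [[-0.0002,0.002,0],0],
])

```text
t: 10.1
tool_pos: [0.6194, -0.0309, 0.2532]
tool_rot: [-3.136, -0.002, 0.002]
contact_force: [-3.4, 6.4, -0.2]
opening: 0.0002
grip_force: 2.9
```

drive_tool([
  [[-0.0002,0.002,0],0],
  [[-0.0003,0.002,0],0],
  [[-0.0003,0.0019,0],0],
])

```text
t: 10.4
tool_pos: [0.6187, -0.0369, 0.2533]
tool_rot: [-3.136, -0.002, 0.001]
contact_force: [-2.0, 6.6, -0.6]
opening: 0.0001
grip_force: 2.9
```

```bash
cat > look2.py <<'E'
from station import ctrl, vision
from h import *
T=vision.get_image("top"); 
for p,n in reds(T,(270,90,380,220)):
    X=plane(T,p,.203); print(p,n,X,np.arctan2(X[1]+.026,X[0]-.541),np.hypot(X[1]+.026,X[0]-.541))
o=ctrl.get_obs(); print(o["t"],o["tool_pos"],o["contact_force"],o["q"])
E
python3 look2.py
```

```text
10.45 [ 0.61867941 -0.03714816  0.25327399] [-3.4673905   6.92528456 -0.74247607] [-0.18171584  0.07640866  1.67377193  0.00525239  1.3932559   1.38689438]
```

drive_tool([
  [[-0.0004,0.002,0],0],
  [[-0.0004,0.0019,0],0],
  [[-0.0005,0.002,0],0],
])

```text
t: 10.75
tool_pos: [0.6176, -0.0428, 0.2533]
tool_rot: [-3.136, -0.002, 0.001]
contact_force: [-1.9, 6.8, -1.0]
opening: -0.0002
grip_force: 2.8
```

drive_tool([
  [[-0.0005,0.0019,0],0],
  [[-0.0006,0.0019,0],0],
  [[-0.0006,0.0019,0],0],
])

```text
t: 11.05
tool_pos: [0.6159, -0.0481, 0.2533]
tool_rot: [-3.135, -0.002, 0.001]
contact_force: [-1.6, 8.8, -0.8]
opening: -0.0003
grip_force: 3.3
```

Run:
```python
from arc import *
p=(.6168,-.0516)
for k in range(9):
    r,p,f=arc(p,(.541,-.026),.08,.025,3); print(json.dumps(r),p,f)
```

```text
[[[-0.0007, 0.0019, 0], 0], [[-0.0007, 0.0019, 0], 0], [[-0.0007, 0.0018, 0], 0]] [ 0.6147 -0.0572] -0.4007031029833925
[[[-0.0008, 0.0018, 0], 0], [[-0.0009, 0.0018, 0], 0], [[-0.0009, 0.0018, 0], 0]] [ 0.6121 -0.0626] -0.4754619547200144
[[[-0.0009, 0.0018, 0], 0], [[-0.001, 0.0017, 0], 0], [[-0.001, 0.0017, 0], 0]] [ 0.6092 -0.0678] -0.5503920354383101
[[[-0.0011, 0.0017, 0], 0], [[-0.0011, 0.0017, 0], 0], [[-0.0011, 0.0016, 0], 0]] [ 0.6059 -0.0728] -0.624853182676586
[[[-0.0012, 0.0016, 0], 0], [[-0.0012, 0.0016, 0], 0], [[-0.0013, 0.0015, 0], 0]] [ 0.6022 -0.0775] -0.6997533055955409
[[[-0.0013, 0.0015, 0], 0], [[-0.0013, 0.0015, 0], 0], [[-0.0014, 0.0015, 0], 0]] [ 0.5982 -0.082 ] -0.7745405443865305
[[[-0.0015, 0.0014, 0], 0], [[-0.0014, 0.0014, 0], 0], [[-0.0015, 0.0013, 0], 0]] [ 0.5938 -0.0861] -0.8497978537416409
[[[-0.0015, 0.0013, 0], 0], [[-0.0016, 0.0013, 0], 0], [[-0.0016, 0.0012, 0], 0]] [ 0.5891 -0.0899] -0.9249672705699419
[[[-0.0016, 0.0012, 0], 0], [[-0.0016, 0.0011, 0], 0], [[-0.0017, 0.0011, 0], 0]] [ 0.5842 -0.0933] -1.000544782180004
```

Force and lag rose slightly; I'll take a smaller step.

drive_tool([
  [[-0.0007,0.0019,0],0],
])

```text
t: 11.15
tool_pos: [0.6152, -0.0499, 0.2533]
tool_rot: [-3.135, -0.003, 0.0]
contact_force: [-0.2, 8.2, -0.9]
opening: -0.0
grip_force: 3.5
```

drive_tool([
  [[-0.0007,0.0019,0],0],
  [[-0.0007,0.0018,0],0],
])

```text
t: 11.35
tool_pos: [0.6139, -0.0534, 0.2533]
tool_rot: [-3.134, -0.003, -0.0]
contact_force: [-1.1, 9.0, -0.9]
opening: 0.0001
grip_force: 3.7
```

drive_tool([
  [[-0.0008,0.0018,0],0],
  [[-0.0009,0.0018,0],0],
])

```text
t: 11.55
tool_pos: [0.6124, -0.0571, 0.2533]
tool_rot: [-3.135, -0.003, -0.001]
contact_force: [-0.4, 9.1, -2.0]
opening: -0.0
grip_force: 3.3
```

drive_tool([
  [[-0.0009,0.0018,0],0],
  [[-0.0009,0.0018,0],0],
  [[-0.001,0.0017,0],0],
])

```text
t: 11.85
tool_pos: [0.6098, -0.063, 0.2535]
tool_rot: [-3.136, -0.003, -0.002]
contact_force: [0.5, 6.7, -1.4]
opening: -0.0005
grip_force: 2.7
```

drive_tool([
  [[-0.001,0.0017,0],0],
  [[-0.0011,0.0017,0],0],
  [[-0.0011,0.0017,0],0],
])

```text
t: 12.15
tool_pos: [0.6069, -0.0684, 0.2538]
tool_rot: [-3.137, -0.002, -0.004]
contact_force: [1.6, 6.7, -2.4]
opening: -0.0001
grip_force: 2.6
```

drive_tool([
  [[-0.0011,0.0016,0],0],
  [[-0.0012,0.0016,0],0],
  [[-0.0012,0.0016,0],0],
])

```text
t: 12.45
tool_pos: [0.6038, -0.072, 0.2539]
tool_rot: [-3.133, -0.003, -0.006]
contact_force: [3.9, 12.8, -1.3]
opening: -0.0001
grip_force: 5.6
```

drive_tool([
  [[-0.0006,0.0008,0],0],
  [[0,0,0],0],
])

```text
t: 12.65
tool_pos: [0.6034, -0.0722, 0.2539]
tool_rot: [-3.133, -0.003, -0.007]
contact_force: [4.4, 12.4, -1.4]
opening: 0.0001
grip_force: 5.6
```

drive_tool([
  [[-0.0008,0.0008,0],0],
  [[-0.0005,0.0005,0],0],
  [[0,0,0],0],
])

```text
t: 12.95
tool_pos: [0.6026, -0.0729, 0.254]
tool_rot: [-3.131, -0.004, -0.01]
contact_force: [5.9, 14.6, -3.1]
opening: -0.0002
grip_force: 7.0
```

drive_tool([
  [[-0.0005,0.0005,0],0],
  [[0,0,0],0],
  [[0,0,0],0],
  [[0,0,0],0],
])

```text
t: 13.35
tool_pos: [0.6023, -0.0732, 0.254]
tool_rot: [-3.131, -0.004, -0.011]
contact_force: [6.6, 15.3, -2.6]
opening: -0.0003
grip_force: 7.5
```

```bash
python3 look2.py
python3 - <<'E'
from station import vision
import cv2
S=vision.get_image("scene"); cv2.imwrite("pics/s2.png",cv2.resize(S["image"][120:320,180:440],None,fx=3,fy=3))
E
```

```text
[300.27777778 169.16666667] 18 [0.48696583 0.03714889 0.203     ] 2.278568849252241 0.08311121190180558
13.4 [ 0.60227281 -0.07314955  0.25406234] [ 7.05975977 15.52899498 -2.77650017] [-0.2476372   0.04221612  1.70811811  0.01232609  1.38727285  1.31829301]
```

View pics/s2.png

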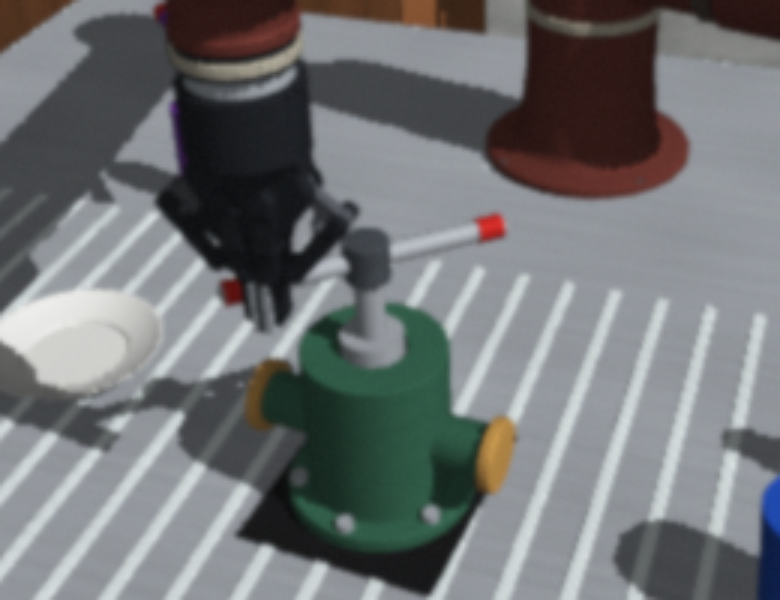

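The key is seated and upright. Both red ends are visible, at crop (232,291) and (491,228), and the finger is against the left end at the stop. The torque is about 1.25 N m and has been held. Now I'll back off and lift.

drive_tool([
  [[0.002,-0.002,0],0],
  [[0.004,-0.004,0],0],
  [[0.006,-0.006,0],0],
  [[0.01,-0.01,0],0],
  [[0.01,-0.01,0],0],
  [[0,0,-0.02],0],
  [[0,0,-0.04],0],
  [[0,0,-0.04],0],
  [[0,0,-0.02],0],
  [[0,0,0],0],
])

```text
t: 14.45
tool_pos: [0.6342, -0.0454, 0.3794]
tool_rot: [3.14, 0.002, 0.014]
contact_force: [0.3, -0.2, -0.1]
opening: -0.0
grip_force: 0.0
```

drive_tool([
  [[0,0.04,0],0],
  [[0,0.045,0],0],
  [[0,0.045,0],0],
  [[0,0.045,0],0],
  [[0,0.03,0],0],
  [[0,0,0],0],
  [[0,0,0],0],
  [[0,0,0],0],
])

```text
t: 15.25
tool_pos: [0.6327, -0.2495, 0.3728]
tool_rot: [-3.141, -0.003, 0.002]
contact_force: [0.1, 0.5, 0.0]
opening: 0.0003
grip_force: 0.0
```

```bash
python3 look.py; python3 look2.py
```

```text
[(array([347., 128.]), np.int32(17)), (array([300.55, 170.5 ]), np.int32(20))] [(array([248.54545455, 145.81818182]), np.int32(11)), (array([343.30769231, 194.55769231]), np.int32(52)), (array([260.20588235, 217.33823529]), np.int32(68))]
tip [ 0.60262261 -0.09045947  0.20221831] 0.0010392495490398116 angle about axis -0.8078944784347218
tip [0.48309904 0.03695577 0.20311305] 0.0012228756683975962 angle about axis 2.314394003244895
15.35 [ 0.6327088  -0.24923533  0.37356819] [-0.03914587  0.33165175  0.11517945]
[347. 128.] 17 [ 0.60266756 -0.09088583  0.203     ] -0.8108228501755754 0.08951569160740507
[300.47368421 170.36842105] 19 [0.48364702 0.03658351 0.203     ] 2.31261125285606 0.08488851241790987
15.4 [ 0.63269542 -0.24932669  0.37379476] [0.80525796 0.50527044 0.75004607] [-4.84761551e-01  1.50004567e-01  1.39332976e+00  1.62622963e-04
  1.59842490e+00  1.08356669e+00]
```

```bash
python3 -c "
from station import ctrl; print(ctrl.finish_job())"
```

```text
the job is handed in; nothing more can be done
None
```

I've handed the job in, but no verdict came back. By my measurements the key dropped over the nut and ran to a hard stop, held there at about 1.25 N m (15–17 N of push). It was left standing upright and seated, with the arm clear and the bystanders untouched.

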